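# Load and lock a hub on the indexing drill fixture

### The job

Load the indexing drill fixture: thread the plain spacer ring, then the flanged hub (flange down) and last the winged keeper ring over its lugged locating post, each lowered fully home, not let drop. Then turn the keeper ring under the post's lugs until its wings lie along the long side of the fixture's base, so that the drill cannot pull the hub off, and leave it there. Leave the tools and the lock core that lie about the work where they are.

Things in the scene. Friction and masses are not known exactly. Their poses are not given: they have to be found in the camera images.
- fixture_seat (a point): Indexing drill fixture, fixed to the bench: grey base plate 96 x 150 x 12 mm, long side along this frame's y, index plunger with black knob at its +y end; on it a round steel indexing head 85 mm across with the locating post upright in its middle. The point: centre of the head's flat top (where the spacer sits), on the post's axis, 26 mm above the bench. Nothing of the base is higher.
- post_tip (a point): Top of the steel locating post, 47 mm above the seat, on the axis; same frame as the seat, does not turn with the post. The post is 20 mm across, tapering over its top 3.5 mm to 12 mm. Rings fit it with 1 mm to spare all round.
- post_lugs (a point): On the post's axis at the height of the lugs' tops, 41 mm above the seat; frame of the base. Two opposite lugs, 6 mm wide and 4.5 mm high, reach 14.5 mm from the axis. THEIR ANGLE IS NOT REPORTED: their line lies within 20 degrees either way of this frame's x; find it by touch or eye. The head is locked. A ring passes only with its slots over them (5 degrees to spare either way) and turns freely below.
- spacer_ring_centre (a point): Spacer ring: a plain steel ring, 46 mm across and 10 mm high, with a 22 mm bore with two opposite through slots along its x axis, 9 mm wide, reaching 15.5 mm from the axis. Lies flat on the bench; the point is its centre, half-way up (5 mm above its underside). It lies as it goes on. Goes on first.
- hub_centre (a point): Hub, the work to be drilled: a steel flange 60 mm across and 5 mm high with a round boss 40 mm across and 10 mm high on top, 15 mm high in all, with a 22 mm bore with two opposite through slots along its x axis, 9 mm wide, reaching 15.5 mm from the axis. Lies on its flange; the point is on its axis, 7.5 mm above the underside. Grasp the boss. Goes on second, flange down on the spacer ring.
- keeper_ring_centre (a point): Keeper ring: steel ring 46 mm across, 9 mm high, with two wings 10 mm wide along its x axis (86 mm over the tips) and a 22 mm bore with two opposite through slots along its x axis, 9 mm wide, reaching 15.5 mm from the axis, in line with the wings. Lies flat; the point is its centre, 4.5 mm above the underside. Goes on last, on the hub's boss; its top is then 2.5 mm below the lugs, so it turns under them only if all are home.
- chuck_key_centre (a point): Bystander: steel chuck key with a T bar, 56 x 60 x 17 mm, lying on the bench near the fixture. Leave alone.
- lock_core_3_centre (a point): Bystander: lock core with its key in, 22 x 93 x 14 mm, lying on the bench. Leave alone.
- screwdriver_2_centre (a point): Bystander: screwdriver with a blue handle, 28 x 182 x 30 mm, lying behind the fixture. Leave alone.
Things that resemble listed ones, but are neither listed nor needed, are in the scene too. What is shaped like the part that bears spacer_ring_centre but purple is not meant. What is shaped like the part that bears hub_centre but blue is not meant.

How it is judged:
By the outcome, as a careful person would: the job done as asked, in the order asked, and still so for the second after the job is handed in, with the robot touching nothing.
It also fails if it takes over 72 s, if anything falls off the work surface, if the arm or the gripper's body presses on something with over 40 N, if the wrist force passes 120 N, or if a joint passes its speed limit or range.

### The arm

A 6-joint arm with a two-finger parallel gripper is mounted at the origin on a cart in front of the work surface, level with it; the furniture and walls round the work are solid. World frame = base frame: x ahead of the robot, y to its left, z up, the work surface at z = 0. Lengths are in m, angles in rad, forces in N, time in s.
With the tool pointing down it reaches from about 0.375 to 0.9 m from the base axis. Payload 3.1 kg.
Tool frame: the origin (TCP) lies between the finger pads; the fingertips stand 8 mm ahead of it and the grasp point (between the pads) lies 11 mm behind it; z points along the fingers, y is the line along which they close (so a half turn about z gives the same grasp; the last joint's range is limited). The gripper opens to 85 mm and grips with 20 to 120 N. Pads are 22 mm wide; open, the fingers measure 114 mm over their backs; the gripper's body (76 mm by 85 mm) begins 54 mm behind the grasp point. The pads swing forward as they close: fully open they stand 13 mm farther back than shut.
Start: joints at [-1.319, 0.527, 1.433, -0, 1.181, -0.178], TCP at [0.261, -0.568, 0.239] pointing down, gripper open.
Joint ranges: [-3.08, 3.08], [-0.75, 2.2], [0.22, 2.44], [-1.43, 4.57], [0, 2.65], [-2.85, 2.85]. Speed limits (rad/s): [2.79, 2.79, 3.14, 3.14, 3.14, 3.14].

### API

Orientations are given as a unit quaternion [x, y, z, w].
In Python, from station import readout, cams, sign_off gives the robot as it stands.
- The arm moves only by the tool send_rows, never from a script. Its argument "commands" is text: rows parted by semicolons, each of 5 numbers parted by spaces: the finger opening in mm, from 0 to 85.4, then the shift along the tool's x, y, z each as a share of 0.02 m, from -1 to 1, then the turn about the tool's z as a share of 4 degrees, from -1 to 1. In form: grip dx dy dz spin; .... A call has 1 to 20 rows; each row shifts and turns the commanded pose from where the row before left it, along the tool's axes as they then stand; what a row does not reach is not made up. A row lasts 1/12 s, in which the tool goes at most 41.7 mm and 7.16 degrees, less where a joint would pass 70% of its speed; a pose out of reach is approached as far as the arm can. A call with a number of a shift or a turn outside -1 to 1 is refused whole. A call with a gripper value outside its range is refused whole. The fingers move at their own pace and stop on an object; "grip_force" is the grip in N (left out, the last holds). Time passes only in rows, so rows that do not move let the fingers close. It gives the time, the measured TCP pose, the force, the opening and the grip force at its end, in the units of the state.
- readout.sense(): the state, without advancing time (a new reading comes with each control period).
- cams.snapshot(name): name is "side" or "top"; returns a dict with "pixels" (400x640x3 uint8, red, green, blue), "intrinsics" (3x3 intrinsics, pixels), "eye" and "rotation" of the camera in the world. Camera axes: x right, y down, z forward; pixel columns grow to the right and rows downward; lengths in m; the calibration is good to about 2 mm. A picture is of the moment at which its call begins. There is no depth.
- sign_off(): hands the job in; it is judged then, once.
The state is a dict: "t": time; "q": joint angles; "qd": joint speeds; "tau": joint torques, N m; "tcp_pos": TCP position; "tool_rot": TCP orientation; "force": force on the tool from outside, world axes, zero at the start; "ft_torque": the same for the moment, N m; "finger_gap": opening from 0.0 (shut) to 1.0 (fully open); "gripper_force": force on a finger pad.
Only numpy, scipy, OpenCV 4.12 (cv2) and the standard library are available. Lean on these libraries where they do the work, as an engineer would, in place of code of your own. Each camera call takes 0.05 s, during which the arm holds its last target. There are 200 camera calls.

## Working session

There is one attempt and no reset: what is moved stays moved. The work goes in short steps, Python scripts to look and compute and a tool call to move; the robot and the scene stay as the last step left them, time stands still between calls to the robot, and variables do not carry over. Pictures are saved under pics/ and viewed, at most 10 in all, crops included, and the job is handed in when it is done.

Besides the shell and the picture viewer there is one more tool, called after "Request:" in YAML: its name, and indented under it one key for each argument. send_rows: Moves the arm, as the interface text tells. Its arguments: {"type":"object","properties":{"commands":{"type":"string"},"grip_force":{"type":"number"}},"required":["commands"]}

```bash
mkdir -p pics
cat > h.py <<'E'
import numpy as np, cv2
from station import readout, cams, sign_off
def snap(n,name=None):
    s=cams.snapshot(n); im=cv2.cvtColor(np.asarray(s["pixels"]),cv2.COLOR_RGB2BGR)
    if name: cv2.imwrite(f"pics/{name}.png",im)
    return im,np.array(s["intrinsics"]),np.array(s["eye"]),np.array(s["rotation"])
def ray(c,u,v):
    d=c[3]@np.linalg.inv(c[1])@np.array([u,v,1.]); return c[2],d/np.linalg.norm(d)
def onz(c,u,v,z):
    o,d=ray(c,u,v); return o+d*(z-o[2])/d[2]
def tri(r1,r2):
    (a,d),(b,e)=r1,r2
    s=np.linalg.lstsq(np.c_[d,-e],b-a,rcond=None)[0]; p,q=a+s[0]*d,b+s[1]*e
    return (p+q)/2,np.linalg.norm(p-q)
def proj(c,p):
    x=c[1]@c[3].T@(np.array(p)-c[2]); return x[:2]/x[2]
E
python3 - <<'E'
from h import *
for n in("top","side"):
    c=snap(n,n+"0"); print(n,c[1].round(1).tolist(),c[2].round(3),c[3].round(3).tolist())
s=readout.sense();print({k:np.round(v,3).tolist() for k,v in s.items()})
E
```

```text
top [[399.0, 0.0, 321.6], [0.0, 399.0, 201.9], [0.0, 0.0, 1.0]] [0.43  0.01  1.076] [-0.703, 0.71, -0.03, 0.033]
side [[457.1, 0.0, 316.7], [0.0, 457.1, 205.9], [0.0, 0.0, 1.0]] [ 0.447 -1.153  0.569] [0.833, -0.024, 0.006, -0.553]
{'t': 0.1, 'q': [-1.319, 0.528, 1.434, 0.0, 1.181, -0.178], 'qd': [0.0, -0.001, -0.006, -0.0, 0.001, -0.002], 'tau': [0.0, -44.33, -17.859, -0.0, 0.004, 0.0], 'tcp_pos': [0.261, -0.567, 0.238], 'tool_rot': [0.977, 0.214, -0.0, -0.001], 'force': [0.734, 0.621, -0.117], 'ft_torque': [-0.005, 0.011, 0.019], 'gripper_force': 0.0, 'finger_gap': 1.001}
```

View pics/top0.png

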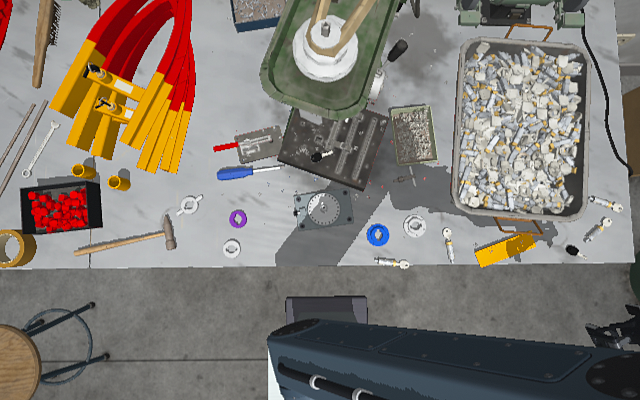

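View pics/side0.png

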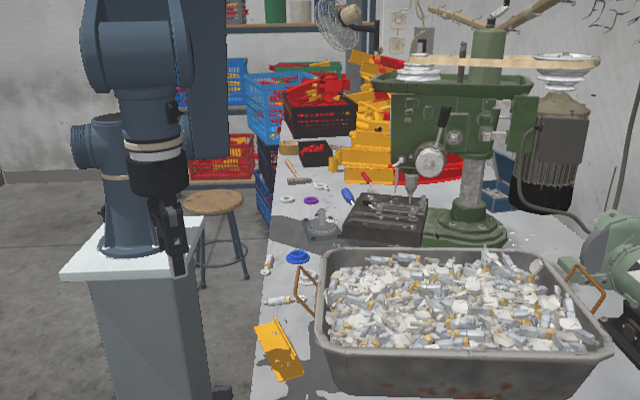

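```bash
cat >> h.py <<'E'
from scipy.spatial.transform import Rotation as R
_s=snap
def snap(n,name=None):
    c=_s(n,name); return c[0],c[1],c[2],(R.from_quat(c[3]).as_matrix() if c[3].size==4 else c[3])
E
python3 - <<'E'
from h import *
t=snap("top");s=snap("side")
for k in [(414,225),(377,235),(190,205),(232,248),(238,218),(323,208)]: 
    p=onz(t,*k,.01);print(k,p.round(3),proj(s,p).round(0), np.hypot(*p[:2]).round(3))
a=cv2.resize(t[0][180:270,170:300],None,fx=6,fy=6,interpolation=cv2.INTER_CUBIC)[:, :780]
b=cv2.resize(t[0][180:270,290:430],None,fx=5.5,fy=5.5,interpolation=cv2.INTER_CUBIC)
cv2.imwrite("pics/a.png",a);cv2.imwrite("pics/b.png",b)
cv2.imwrite("pics/s.png",cv2.resize(s[0][175:275,255:385],None,fx=6,fy=6,interpolation=cv2.INTER_CUBIC))
E
```

```text
(414, 225) [ 0.46  -0.233  0.01 ] [308. 274.] 0.516
(377, 235) [ 0.435 -0.133  0.01 ] [296. 254.] 0.455
(190, 205) [0.52  0.366 0.01 ] [320. 185.] 0.636
(232, 248) [0.404 0.252 0.01 ] [286. 198.] 0.477
(238, 218) [0.484 0.237 0.01 ] [311. 199.] 0.539
(323, 208) [0.508 0.01  0.01 ] [322. 229.] 0.508
```

View pics/a.png

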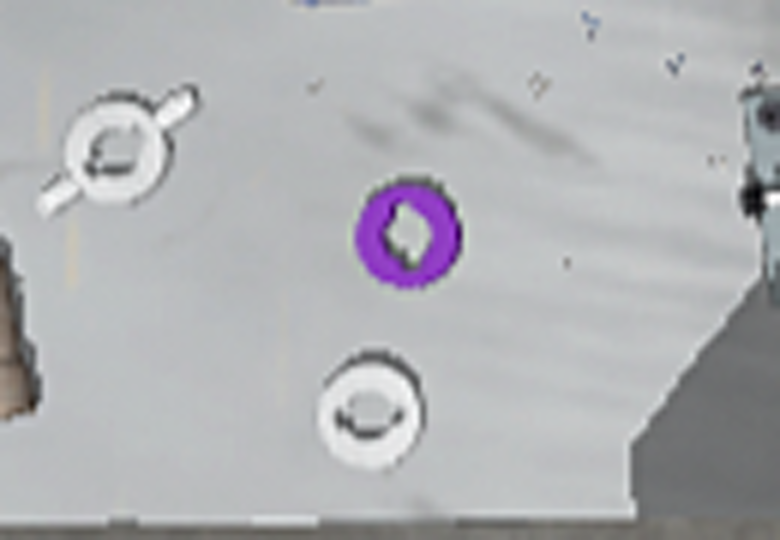

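View pics/b.png

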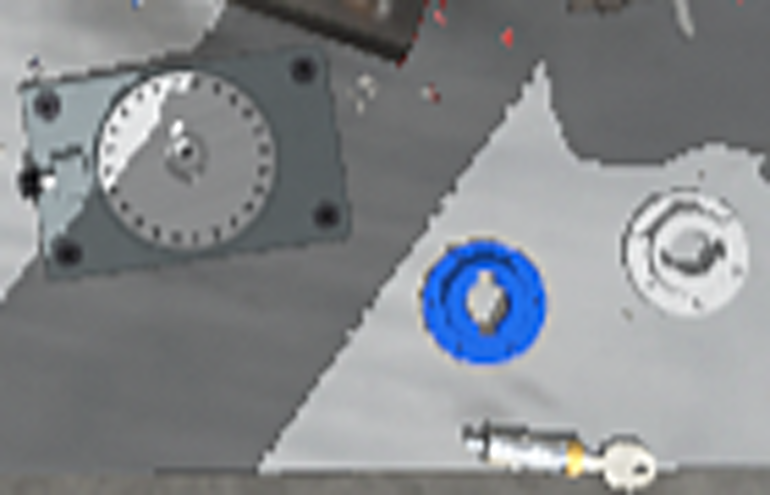

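View pics/s.png

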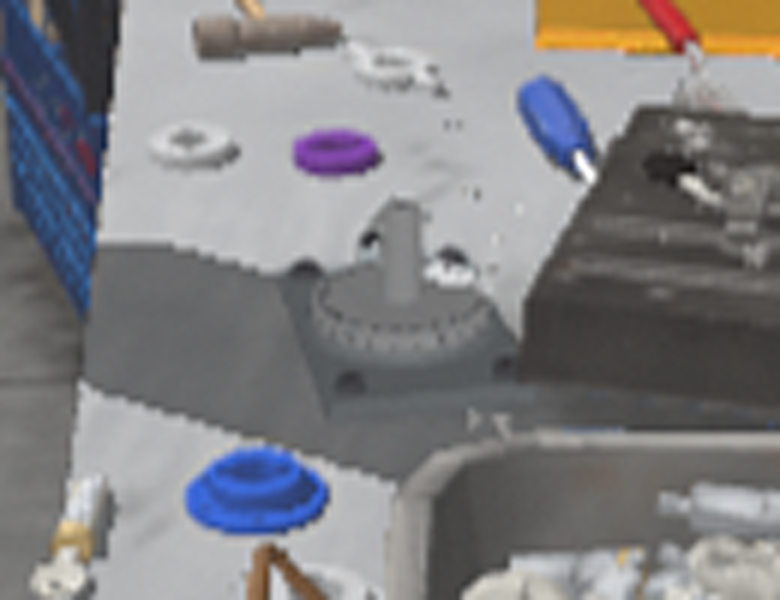

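Run:
```python
from h import *
t=snap("top");
def cr(u,v,w=38,h=28,f=10): 
    i=t[0][v-h//2:v+h//2,u-w//2:u+w//2]; i=cv2.normalize(cv2.resize(i,None,fx=f,fy=f,interpolation=cv2.INTER_LANCZOS4),None,0,255,cv2.NORM_MINMAX); return i
m=np.vstack([np.hstack([cr(232,248),cr(190,205)]),np.hstack([cr(414,225),cr(323,208)])])
cv2.imwrite("pics/m.png",m);print(m.shape)
```

```text
(560, 760, 3)
```

View pics/m.png

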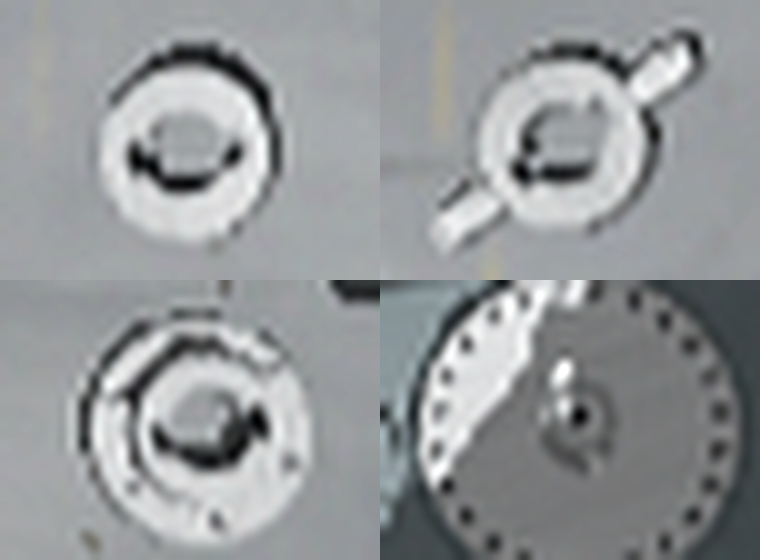

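Run:
```python
from h import *
t=snap("top");s=snap("side")
def T(x,y,u,v,ox,oy): return (u-19+(x-ox+.5)/10-.5, v-14+(y-oy+.5)/10-.5)
def ang(a,b,z):
    d=onz(t,*a,z)-onz(t,*b,z); return np.degrees(np.arctan2(d[1],d[0])),np.linalg.norm(d[:2])
S=lambda x,y:(255+x/6-.42,175+y/6-.42)
def ring(u,v,w,h,th):
    g=cv2.cvtColor(t[0],cv2.COLOR_BGR2GRAY)[v-14:v+14,u-19:u+19]
    g=cv2.resize(g,None,fx=10,fy=10,interpolation=cv2.INTER_CUBIC)
    for k in th:
        m=cv2.morphologyEx((g>k).astype(np.uint8),cv2.MORPH_OPEN,np.ones((25,25)))
        cs=cv2.findContours(m,cv2.RETR_EXTERNAL,cv2.CHAIN_APPROX_NONE)[0]
        c=max(cs,key=cv2.contourArea);e=cv2.fitEllipse(c);print(k,np.round(e[0],1),np.round(e[1],1))
ring(232,248,0,0,(205,215,225));ring(190,205,0,0,(205,215,225));ring(414,225,0,0,(205,215,225))
sp=T(183,154,232,248,0,0);kp=T(564,143,190,205,380,0);hb=T(205,430,414,225,0,280);tip=T(578,415,323,208,380,280)
for n,p,z,q in(("sp",sp,.01,S(190,143)),("kp",kp,.009,S(392,65)),("hub flange",hb,.005,None),("tip",tip,.073,S(403,203))):
    print(n,np.round(p,1),onz(t,*p,z).round(4),*( [x.round(4) for x in map(np.asarray,tri(ray(t,*p),ray(s,*q)))] if q else ()))
print("slot sp",ang(T(130,155,232,248,0,0),T(240,150,232,248,0,0),.01))
print("wing",ang(T(440,235,190,205,380,0),T(695,45,190,205,380,0),.009))
print("slot hub",ang(T(155,430,414,225,0,280),T(265,418,414,225,0,280),.015))
print("lug",ang(T(563,372,323,208,380,280),T(600,465,323,208,380,280),.067))
B=[(290+x/5.5-.4,180+y/5.5-.4) for x,y in((25,88),(325,48),(350,238),(48,278))]
print("base",[np.round(ang(B[i],B[j],.012),3) for i,j in((0,1),(3,2),(1,2),(0,3))],np.mean([onz(t,*b,.012) for b in B],0).round(4))
hd=T(577,415,323,208,380,280);print("head",onz(t,*hd,.026))
```

```text
205 [189.1 203.3] [ 67.3 142.3]
215 [190.4 201.8] [ 63.1 129. ]
225 [209.6 212.1] [30.1 36.8]
205 [204.1 179.4] [ 62.3 142. ]
215 [240.9 158. ] [33.6 56.7]Traceback (most recent call last):
  File "<stdin>", line 14, in <module>
  File "<stdin>", line 13, in ring
ValueError: max() iterable argument is empty
```

Run:
```python
from h import *
t=snap("top");s=snap("side")
def T(x,y,u,v,ox,oy): return (u-19+(x-ox+.5)/10-.5, v-14+(y-oy+.5)/10-.5)
def ang(a,b,z):
    d=onz(t,*a,z)-onz(t,*b,z); return np.degrees(np.arctan2(d[1],d[0])),np.linalg.norm(d[:2])
S=lambda x,y:(255+x/6-.42,175+y/6-.42)
sp=T(183,154,232,248,0,0);kp=T(564,143,190,205,380,0);hb=T(203,430,414,225,0,280);tip=T(578,415,323,208,380,280)
for n,p,z,q in(("sp",sp,.01,S(190,143)),("kp",kp,.009,S(392,65)),("hub flange",hb,.005,None),("tip",tip,.073,S(403,203))):
    print(n,np.round(p,1),onz(t,*p,z).round(4),*( [x.round(4) for x in map(np.asarray,tri(ray(t,*p),ray(s,*q)))] if q else ()))
print("slot sp",ang(T(130,155,232,248,0,0),T(240,150,232,248,0,0),.01))
print("wing",ang(T(440,235,190,205,380,0),T(695,45,190,205,380,0),.009))
print("slot hub",ang(T(155,430,414,225,0,280),T(265,418,414,225,0,280),.015))
print("lug",ang(T(563,372,323,208,380,280),T(600,465,323,208,380,280),.067))
B=[(290+x/5.5-.4,180+y/5.5-.4) for x,y in((25,88),(325,48),(350,238),(48,278))]
print("base",[np.round(ang(B[i],B[j],.012),3) for i,j in((0,1),(3,2),(1,2),(0,3))],np.mean([onz(t,*b,.012) for b in B],0).round(4))
g=cv2.cvtColor(t[0],cv2.COLOR_BGR2HSV)
for n,lo,hi in(("purple",(125,80,60),(150,255,255)),):
    m=cv2.inRange(g,lo,hi);c=max(cv2.findContours(m,0,1)[0],key=cv2.contourArea);print(n,onz(t,*cv2.minAreaRect(c)[0],.01),cv2.minAreaRect(c)[1])
q=R.from_quat(readout.sense()["tool_rot"]).as_matrix();print(q.round(3),readout.sense()["tcp_pos"])
```

```text
sp [230.8 249. ] [0.4017 0.2554 0.01  ] [0.4024 0.2563 0.0064] 0.0016
kp [189.  204.8] [0.5205 0.3695 0.009 ] [0.5209 0.3703 0.0064] 0.0003
hub flange [414.8 225.6] [ 0.4589 -0.2359  0.005 ]
tip [323.4 207. ] [0.506  0.0087 0.073 ] [0.5068 0.0086 0.072 ] 0.0015
slot sp (np.float64(92.01349035298888), np.float64(0.029247504338572327))
wing (np.float64(126.77141330537344), np.float64(0.08437417523648763))
slot hub (np.float64(95.62483330731453), np.float64(0.029399659472673086))
lug (np.float64(21.037820709372152), np.float64(0.025434131595594343))
base [array([97.039,  0.148]), array([96.949,  0.147]), array([6.524, 0.093]), array([6.634, 0.093])] [0.5049 0.0079 0.012 ]
purple [0.48109893 0.23842974 0.01      ] (16.0, 17.0)
[[ 0.909  0.418 -0.   ]
 [ 0.418 -0.909  0.   ]
 [ 0.    -0.    -1.   ]] [ 0.2609914  -0.5678102   0.23924295]
```

Candidates: spacer – grey ring (231,249), not purple (238,218); hub – grey (415,225), not blue (377,235); keeper – only winged ring (189,205). The crops confirm it: the grey spacer's slots run across the image, the wings at about 37°, and the post tip is at (323,207). Two-view heights agree with the text (tip 72 vs 73 mm, tops about 6–10 mm).

Request:
send_rows:
  commands: "85 0.99 -0.825 0.25 0;85 0.99 -0.825 0.25 0;85 0.99 -0.825 0.25 0;85 0.99 -0.825 0.25 0;85 0.99 -0.825 0.25 0;85 0.99 -0.825 0.25 0;85 0.99 -0.825 0.25 0;85 0.99 -0.825 0.25 0;85 0.99 -0.825 0.25 0;85 0.99 -0.825 0.25 0;85 0.99 -0.825 0.25 0;85 0.99 -0.825 0.25 0;85 0.99 -0.825 0.25 0;85 0.99 -0.825 0.25 0;85 0.99 -0.825 0.25 0;85 0.99 -0.825 0.25 0;85 0.99 -0.825 0.25 0;85 0.99 -0.825 0.25 0"
  grip_force: 40

```text
t: 1.95
tcp_pos: [0.4615, -0.1482, 0.1493]
tool_rot: [0.977, 0.214, 0.0, 0.0]
force: [0.1, 0.3, 0.7]
finger_gap: 0.994
gripper_force: 0.0
```

Request:
send_rows:
  commands: "68 0.292 -0.983 0 0;68 0.292 -0.983 0 0;68 0.292 -0.983 0 0;68 0.292 -0.983 0 0;68 0.292 -0.983 0 0;68 0.292 -0.983 0 0;68 0.292 -0.983 0 0;68 0.292 -0.983 0 0;68 0.292 -0.983 0 0;68 0.292 -0.983 0 0;68 0.292 -0.983 0 0;68 0.292 -0.983 0 0;68 0.292 -0.983 0 0;68 0.292 -0.983 0 0;68 0.292 -0.983 0 0;68 0.292 -0.983 0 0;68 0.292 -0.983 0 0;68 0.292 -0.983 0 0;68 0.292 -0.983 0 0;68 0.292 -0.983 0 0;68 0 0 0 0;68 0 0 0 0"

```text
invalid input
```

Request:
send_rows:
  commands: "68 0.292 -0.983 0 0;68 0.292 -0.983 0 0;68 0.292 -0.983 0 0;68 0.292 -0.983 0 0;68 0.292 -0.983 0 0;68 0.292 -0.983 0 0;68 0.292 -0.983 0 0;68 0.292 -0.983 0 0;68 0.292 -0.983 0 0;68 0.292 -0.983 0 0;68 0.292 -0.983 0 0;68 0.292 -0.983 0 0;68 0.292 -0.983 0 0;68 0.292 -0.983 0 0;68 0.292 -0.983 0 0;68 0.292 -0.983 0 0;68 0.292 -0.983 0 0;68 0.292 -0.983 0 0;68 0.292 -0.983 0 0;68 0.292 -0.983 0 0"

```text
t: 3.62
tcp_pos: [0.4028, 0.258, 0.1495]
tool_rot: [0.977, 0.214, 0.0, -0.0]
force: [0.7, -0.2, 0.4]
finger_gap: 0.798
gripper_force: 0.0
```

Request:
send_rows:
  commands: "68 0 0 1 0;68 0 0 1 0;68 0 0 1 0;68 0 0 1 0;68 0 0 1 0;68 0 0 0 0"

```text
t: 4.12
tcp_pos: [0.4013, 0.2563, 0.0467]
tool_rot: [0.977, 0.214, -0.003, 0.0]
force: [-0.4, 0.2, 0.4]
finger_gap: 0.793
gripper_force: 0.0
```

```bash
cat >> h.py <<'E'
def yaw():
    m=R.from_quat(readout.sense()["tool_rot"]).as_matrix(); return np.degrees(np.arctan2(m[1,0],m[0,0]))
def rel(x,y,yw=None):
    """tool-axis shift to world x,y in units of 20 mm (at yaw yw or current)"""
    p=np.array(readout.sense()["tcp_pos"]); a=np.radians(yaw() if yw is None else yw); d=np.array([x,y])-p[:2]
    return np.round([d@[np.cos(a),np.sin(a)]/.02, d@[np.sin(a),-np.cos(a)]/.02],2)
def st():
    s=readout.sense(); print(s["t"],np.round(s["tcp_pos"],4),"yaw",yaw().round(2),"q6",round(s["q"][5],2),"F",np.round(s["force"],1),"T",np.round(s["ft_torque"],2),"gap",round(s["finger_gap"]*85.4,1),s["gripper_force"])
E
python3 - <<'E'
from h import *
st(); print(rel(.402,.256))
t=snap("top"); 
cv2.imwrite("pics/c1.png",cv2.resize(t[0][200:290,180:290],None,fx=6,fy=6,interpolation=cv2.INTER_CUBIC))
E
```

```text
4.1167 [0.4013 0.2563 0.0467] yaw 24.68 q6 1.47 F [-0.4  0.2  0.4] T [ 0.01  0.06 -0.03] gap 67.7 0.0
[0.02 0.03]
```

Request:
send_rows:
  commands: "68 0.02 0.03 0.9 0;68 0 0 0.6 0;68 0 0 0.3 0;50 0 0 0 0;40 0 0 0 0;40 0 0 0 0;40 0 0 0 0;40 0 0 0 0;40 0 0 0 0"
  grip_force: 30

```text
t: 4.92
tcp_pos: [0.4038, 0.2567, 0.0144]
tool_rot: [0.977, 0.214, 0.001, -0.0]
force: [-0.8, 0.0, 6.8]
finger_gap: 0.5
gripper_force: 30.8
```

```bash
python3 -c "
from h import *
st()"
```

```text
4.9167 [0.4038 0.2567 0.0144] yaw 24.69 q6 1.47 F [-0.8  0.   6.8] T [-0.03  0.09  0.  ] gap 42.7 30.79939174465835
```

Run:
```python
from h import *
t=snap("top");s=snap("side")
a=cv2.resize(t[0][215:275,195:275],None,fx=5,fy=5,interpolation=cv2.INTER_CUBIC)
b=cv2.resize(s[0][160:220,250:330],None,fx=5,fy=5,interpolation=cv2.INTER_CUBIC)
cv2.imwrite("pics/c2.png",np.hstack([a,b]))
```

```text
(no output)
```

View pics/c2.png

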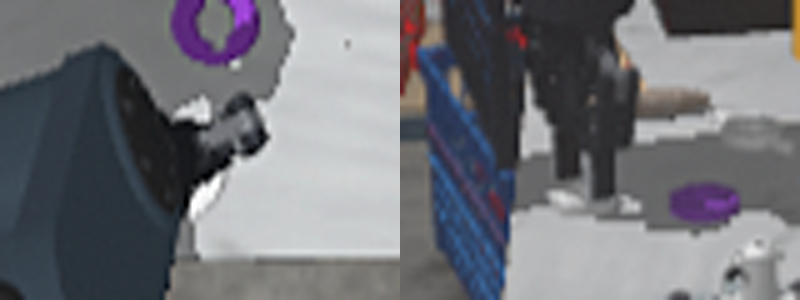

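Request:
send_rows:
  commands: "64 0 0 0 0;64 0 0 0 0;64 0 0 0 0;64 0 0 0 -1;64 0 0 0 -1;64 0 0 0 -1;64 0 0 0 -1;64 0 0 0 -1;64 0 0 0 -1;64 0 0 0 -1;64 0 0 0 -1;64 0 0 0 -1;64 0 0 0 -1;64 0 0 0 -1;64 0 0 0 -1;64 0 0 0 -1;64 0 0 0 -1;64 0 0 0 -1;64 0 0 0 -1;64 0 0 0 -1"

```text
t: 6.68
tcp_pos: [0.4033, 0.2565, 0.0132]
tool_rot: [0.689, 0.725, -0.0, -0.0]
force: [0.2, 0.5, -0.4]
finger_gap: 0.751
gripper_force: 0.0
```

```bash
python3 -c "
from h import *
st(); snap('top'); st(); snap('top'); st()"
```

```text
6.6833 [0.4033 0.2565 0.0132] yaw 92.88 q6 0.28 F [ 0.2  0.5 -0.4] T [ 0.03 -0.07  0.01] gap 64.1 0.0
6.7333 [0.4033 0.2565 0.0132] yaw 93.0 q6 0.28 F [ 0.2 -0.   0.4] T [-0.04 -0.02  0.04] gap 64.4 0.0
6.7833 [0.4034 0.2565 0.0132] yaw 92.68 q6 0.29 F [-0.5  0.4 -0.4] T [-0.01 -0.02 -0.03] gap 63.9 0.0
```

Request:
send_rows:
  commands: "50 0 0 0 0;40 0 0 0 0;40 0 0 0 0;40 0 0 0 0;40 0 0 0 0;40 0 0 0 0"
  grip_force: 50

```text
t: 7.28
tcp_pos: [0.4033, 0.2565, 0.0138]
tool_rot: [0.691, 0.723, 0.0, 0.0]
force: [-1.9, -0.6, 5.7]
finger_gap: 0.491
gripper_force: 49.8
```

```bash
python3 -c "
from h import *
st()"
```

```text
7.2833 [0.4033 0.2565 0.0138] yaw 92.61 q6 0.29 F [-1.9 -0.6  5.7] T [-0.1   0.11 -0.03] gap 41.9 49.778212113305926
```

Request:
send_rows:
  commands: "40 0 0 -0.5 0;40 0 0 -0.5 0;40 0 0 -0.75 0;40 0 0 -0.75 1;40 0 0 -0.75 1;40 0 0 -0.75 1;40 0 0 -0.5 1;40 0 0 -0.5 1;40 0 0 0 1;40 0 0 0 1;40 0 0 0 1;40 0 0 0 1;40 0 0 0 1;40 0 0 0 1;40 0 0 0 1;40 0 0 0 1;40 0 0 0 1;40 0 0 0 1;40 0 0 0 1;40 0 0 0 1"

```text
t: 8.95
tcp_pos: [0.4032, 0.2565, 0.1141]
tool_rot: [0.977, 0.212, 0.0, -0.0]
force: [-0.2, -0.4, -1.2]
finger_gap: 0.489
gripper_force: 50.8
```

```bash
python3 -c "
from h import *
st(); print(rel(.506,.0086))"
```

```text
8.95 [0.4032 0.2565 0.1141] yaw 24.46 q6 1.48 F [-0.2 -0.4 -1.2] T [-0.02  0.   -0.05] gap 41.8 50.767167099838844
[-0.45 13.41]
```

Request:
send_rows:
  commands: "40 -0.03 0.958 0 0;40 -0.03 0.958 0 0;40 -0.03 0.958 0 0;40 -0.03 0.958 0 0;40 -0.03 0.958 0 0;40 -0.03 0.958 0 0;40 -0.03 0.958 0 0;40 -0.03 0.958 0 0;40 -0.03 0.958 0 0;40 -0.03 0.958 0 0;40 -0.03 0.958 0 0;40 -0.03 0.958 0 0;40 -0.03 0.958 0 0;40 -0.03 0.958 0 0;40 0 0 0.5 0.75;40 0 0 0.5 0;40 0 0 0.1 0;40 0 0 0 0"

```text
t: 10.45
tcp_pos: [0.5063, 0.0099, 0.0907]
tool_rot: [0.982, 0.189, -0.001, -0.001]
force: [-0.2, -0.1, -0.9]
finger_gap: 0.488
gripper_force: 50.9
```

Run:
```python
from h import *
st(); print(rel(.5065,.0088))
t=snap("top");s=snap("side")
a=cv2.resize(t[0][180:240,285:365],None,fx=5,fy=5,interpolation=cv2.INTER_CUBIC)
b=cv2.resize(s[0][180:240,280:360],None,fx=5,fy=5,interpolation=cv2.INTER_CUBIC)
cv2.imwrite("pics/c3.png",np.hstack([a,b]))
```

```text
10.45 [0.5063 0.0099 0.0907] yaw 21.75 q6 0.99 F [-0.2 -0.1 -0.9] T [-0.01  0.01 -0.02] gap 41.7 50.88106144263293
[-0.01  0.06]
```

View pics/c3.png

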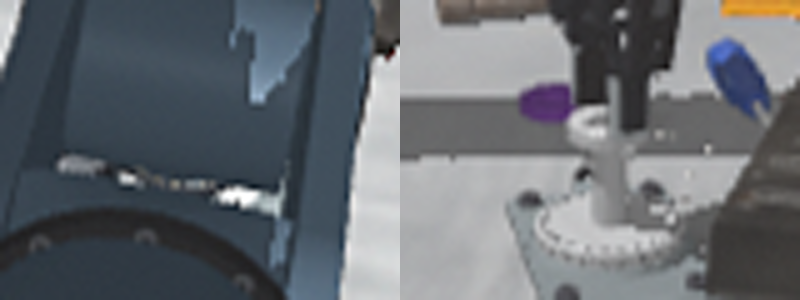

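Request:
send_rows:
  commands: "40 0 0.05 0.1 0;40 0 0 0.1 0;40 0 0 0.08 0;40 0 0 0.08 0;40 0 0 0 0"

```text
t: 10.97
tcp_pos: [0.5079, 0.0085, 0.0838]
tool_rot: [0.982, 0.188, -0.0, -0.0]
force: [-0.0, 0.0, -0.4]
finger_gap: 0.491
gripper_force: 50.9
```

```bash
python3 -c "
from h import *
st()"
```

```text
10.9667 [0.5079 0.0085 0.0838] yaw 21.7 q6 0.99 F [-0.   0.  -0.4] T [ 0.04 -0.01 -0.04] gap 41.9 50.90679755245219
```

Request:
send_rows:
  commands: "40 0 0 0.08 0;40 0 0 0.08 0;40 0 0 0 0"

```text
t: 11.22
tcp_pos: [0.5074, 0.0085, 0.0805]
tool_rot: [0.982, 0.188, -0.001, -0.0]
force: [-1.1, 0.5, -1.2]
finger_gap: 0.488
gripper_force: 50.8
```

```bash
python3 -c "
from h import *
st()"
```

```text
11.2167 [0.5074 0.0085 0.0805] yaw 21.69 q6 0.99 F [-1.1  0.5 -1.2] T [0.06 0.2  0.01] gap 41.7 50.84250301559223
```

Request:
send_rows:
  commands: "40 0 0 0.08 0;40 0 0 0.08 0;40 0 0 0.05 0;40 0 0 0 0"

```text
t: 11.55
tcp_pos: [0.5074, 0.0085, 0.0763]
tool_rot: [0.982, 0.188, -0.001, -0.0]
force: [-3.3, -0.2, -0.7]
finger_gap: 0.488
gripper_force: 50.9
```

```bash
python3 -c "
from h import *
st()"
```

```text
11.55 [0.5074 0.0085 0.0763] yaw 21.68 q6 0.99 F [-3.3 -0.2 -0.7] T [ 0.07  0.37 -0.01] gap 41.7 50.88825826976972
```

Request:
send_rows:
  commands: "40 -0.03 0 0.2 0;40 0 0 0.3 0;40 0 0 0.3 0;40 0 0 0.3 0;40 0 0 0.3 0;40 0 0 0.2 0;40 0 0 0.1 0;40 0 0 0 0"

```text
t: 12.22
tcp_pos: [0.5073, 0.0082, 0.0419]
tool_rot: [0.982, 0.188, -0.001, -0.0]
force: [-2.2, 0.1, -2.7]
finger_gap: 0.488
gripper_force: 50.8
```

```bash
python3 -c "
from h import *
st()"
```

```text
12.2167 [0.5073 0.0082 0.0419] yaw 21.68 q6 0.99 F [-2.2  0.1 -2.7] T [0.09 0.36 0.04] gap 41.7 50.841196992842015
```

Request:
send_rows:
  commands: "40 -0.02 0 0.05 0;40 0 0 0.05 0;40 0 0 0.03 0;40 0 0 0.03 0;40 0 0 0 0"

```text
t: 12.63
tcp_pos: [0.5072, 0.0079, 0.0399]
tool_rot: [0.982, 0.188, 0.0, 0.0]
force: [-3.1, 0.6, 2.7]
finger_gap: 0.491
gripper_force: 51.9
```

```bash
python3 -c "
from h import *
st()"
```

```text
12.6333 [0.5072 0.0079 0.0399] yaw 21.69 q6 0.99 F [-3.1  0.6  2.7] T [ 0.09  0.53 -0.02] gap 42.0 51.850461366120726
```

Request:
send_rows:
  commands: "55 0 0 0 0;64 0 0 0 0;64 0 0 0 0;64 0 0 0 0;64 0 0 -0.3 0;64 0 0 -0.6 0;64 0 0 -1 0;64 0 0 -1 0;64 0 0 -1 0;64 0 0 -0.3 0;64 0 0 0 0"

```text
t: 13.55
tcp_pos: [0.5086, 0.0077, 0.1254]
tool_rot: [0.982, 0.188, 0.002, 0.001]
force: [0.1, -0.1, -0.0]
finger_gap: 0.748
gripper_force: 0.0
```

Run:
```python
from h import *
st(); print(rel(.46,-.2355))
s=snap("side"); a=cv2.resize(s[0][195:255,285:365],None,fx=6,fy=6,interpolation=cv2.INTER_CUBIC)
cv2.imwrite("pics/c4.png",a)
```

```text
13.55 [0.5086 0.0077 0.1254] yaw 21.69 q6 0.99 F [ 0.1 -0.1 -0. ] T [ 0.04 -0.05 -0.02] gap 63.9 0.0
[-6.75 10.4 ]
```

View pics/c4.png

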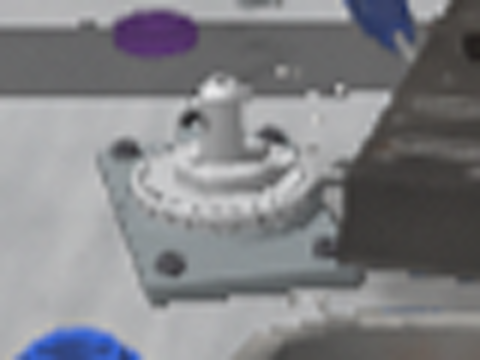

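Request:
send_rows:
  commands: "64 -0.614 0.945 0 0;64 -0.614 0.945 0 0;64 -0.614 0.945 0 0;64 -0.614 0.945 0 0;64 -0.614 0.945 0 0;64 -0.614 0.945 0 0;64 -0.614 0.945 0 0;64 -0.614 0.945 0 0;64 -0.614 0.945 0 0;64 -0.614 0.945 0 0;64 -0.614 0.945 0 0;64 0 0 1 0;64 0 0 1 0;64 0 0 1 0;64 0 0 1 0;64 0 0 0 0"

```text
t: 14.93
tcp_pos: [0.4558, -0.2333, 0.0392]
tool_rot: [0.982, 0.188, -0.003, -0.004]
force: [0.1, 0.8, -0.2]
finger_gap: 0.753
gripper_force: 0.0
```

Run:
```python
from h import *
st(); print(rel(.46,-.2355))
```

```text
14.9333 [ 0.4558 -0.2333  0.0392] yaw 21.65 q6 0.5 F [ 0.1  0.8 -0.2] T [-0.    0.01 -0.06] gap 64.3 0.0
[0.16 0.18]
```

Request:
send_rows:
  commands: "64 0 0 0.4 0;64 0 0 0.3 0;64 0 0 0 0;64 0 0 0 0"

```text
t: 15.27
tcp_pos: [0.4587, -0.2352, 0.0297]
tool_rot: [0.982, 0.188, 0.0, 0.0]
force: [-0.1, 0.4, 0.3]
finger_gap: 0.749
gripper_force: 0.0
```

Run:
```python
from h import *
st(); print(rel(.46,-.2355))
```

```text
15.2667 [ 0.4587 -0.2352  0.0297] yaw 21.69 q6 0.5 F [-0.1  0.4  0.3] T [-0.01 -0.03 -0.03] gap 63.9 0.0
[0.06 0.04]
```

Request:
send_rows:
  commands: "64 0.06 0.04 0.4 0;64 0 0 0.23 0;55 0 0 0 0;36 0 0 0 0;36 0 0 0 0;36 0 0 0 0;36 0 0 0 0;36 0 0 0 0;36 0 0 0 0"
  grip_force: 30

```text
t: 16.02
tcp_pos: [0.4598, -0.2353, 0.0172]
tool_rot: [0.982, 0.188, -0.0, -0.0]
force: [-1.0, -0.2, 4.0]
finger_gap: 0.441
gripper_force: 30.2
```

Run:
```python
from h import *
st()
```

```text
16.0167 [ 0.4598 -0.2353  0.0172] yaw 21.68 q6 0.5 F [-1.  -0.2  4. ] T [0.16 0.06 0.06] gap 37.7 30.20524009130895
```

Request:
send_rows:
  commands: "50 0 0 0 0;58 0 0 0 0;58 0 0 0 -0.5;58 0 0 0 -1;58 0 0 0 -1;58 0 0 0 -1;58 0 0 0 -1;58 0 0 0 -1;58 0 0 0 -1;58 0 0 0 -1;58 0 0 0 -1;58 0 0 0 -1;58 0 0 0 -1;58 0 0 0 -1;58 0 0 0 -1;58 0 0 0 -1;58 0 0 0 -1;58 0 0 0 -1;58 0 0 0 -1;58 0 0 0 -1"

```text
t: 17.68
tcp_pos: [0.46, -0.2356, 0.0168]
tool_rot: [0.695, 0.719, -0.0, 0.0]
force: [-0.1, 0.3, -0.4]
finger_gap: 0.679
gripper_force: 0.0
```

Request:
send_rows:
  commands: "58 0 0 0 -1;58 0 0 0 0;45 0 0 0 0;36 0 0 0 0;36 0 0 0 0;36 0 0 0 0;36 0 0 0 0;36 0 0 0 0"
  grip_force: 60

```text
t: 18.35
tcp_pos: [0.4599, -0.2355, 0.0172]
tool_rot: [0.671, 0.741, -0.0, 0.0]
force: [-0.9, 0.2, 5.4]
finger_gap: 0.431
gripper_force: 45.8
```

Run:
```python
from h import *
st()
```

```text
18.35 [ 0.4599 -0.2355  0.0172] yaw 95.65 q6 -0.79 F [-0.9  0.2  5.4] T [0.03 0.18 0.02] gap 36.8 45.84049729630351
```

Request:
send_rows:
  commands: "36 0 0 -0.3 0;36 0 0 -0.5 0;36 0 0 -1 1;36 0 0 -1 1;36 0 0 -1 1;36 0 0 -1 1;36 0 0 -0.5 1;36 0 0 0 1;36 0 0 0 1;36 0 0 0 1;36 0 0 0 1;36 0 0 0 1;36 0 0 0 1;36 0 0 0 1;36 0 0 0 1;36 0 0 0 1;36 0 0 0 1;36 0 0 0 1;36 0 0 0 1;36 0 0 0 1"

```text
t: 20.02
tcp_pos: [0.4597, -0.2352, 0.1233]
tool_rot: [0.979, 0.203, 0.0, -0.0]
force: [0.4, 0.7, -0.3]
finger_gap: 0.433
gripper_force: 45.4
```

Request:
send_rows:
  commands: "36 0 0 0 0.6;36 0 0 0 0;36 0 0 0 0"

```text
t: 20.27
tcp_pos: [0.4598, -0.2353, 0.1232]
tool_rot: [0.983, 0.185, 0.0, 0.0]
force: [0.6, 1.0, -1.9]
finger_gap: 0.431
gripper_force: 45.4
```

Run:
```python
from h import *
st(); print(rel(.5068,.0082))
```

```text
20.2667 [ 0.4598 -0.2353  0.1232] yaw 21.35 q6 0.51 F [ 0.6  1.  -1.9] T [ 0.03 -0.02 -0.02] gap 36.8 45.39846838451922
[  6.62 -10.49]
```

Request:
send_rows:
  commands: "36 0.602 -0.954 0 0;36 0.602 -0.954 0 0;36 0.602 -0.954 0 0;36 0.602 -0.954 0 0;36 0.602 -0.954 0 0;36 0.602 -0.954 0 0;36 0.602 -0.954 0 0;36 0.602 -0.954 0 0;36 0.602 -0.954 0 0;36 0.602 -0.954 0 0;36 0.602 -0.954 0 0;36 0 0 0.5 0;36 0 0 0.4 0;36 0 0 0.3 0;36 0 0 0 0;36 0 0 0 0;36 0 0 0 0"

```text
t: 21.68
tcp_pos: [0.5071, 0.0074, 0.0988]
tool_rot: [0.983, 0.184, -0.0, -0.0]
force: [-0.5, 0.7, -1.5]
finger_gap: 0.43
gripper_force: 45.4
```

Run:
```python
from h import *
st(); print(rel(.5068,.0082))
```

```text
21.6833 [0.5071 0.0074 0.0988] yaw 21.21 q6 0.99 F [-0.5  0.7 -1.5] T [-0.05 -0.01 -0.  ] gap 36.7 45.42340513318777
[ 0.   -0.05]
```

Request:
send_rows:
  commands: "36 0 -0.05 0.2 0;36 0 0 0.15 0;36 0 0 0.15 0;36 0 0 0.1 0;36 0 0 0.05 0;36 0 0 0 0"

```text
t: 22.18
tcp_pos: [0.5065, 0.0091, 0.0856]
tool_rot: [0.983, 0.185, -0.0, -0.0]
force: [-0.8, -1.1, -1.2]
finger_gap: 0.429
gripper_force: 45.4
```

Run:
```python
from h import *
st()
```

```text
22.1833 [0.5065 0.0091 0.0856] yaw 21.29 q6 1.0 F [-0.8 -1.1 -1.2] T [-0.13  0.04  0.03] gap 36.6 45.388254364952445
```

Request:
send_rows:
  commands: "36 0 0 0.08 0;36 0 0 0.08 0;36 0 0 0.05 0;36 0 0 0 0"

```text
t: 22.52
tcp_pos: [0.5067, 0.009, 0.0816]
tool_rot: [0.983, 0.185, -0.0, 0.0]
force: [-0.6, -1.9, -0.8]
finger_gap: 0.43
gripper_force: 45.4
```

Run:
```python
from h import *
st()
```

```text
22.5167 [0.5067 0.009  0.0816] yaw 21.29 q6 1.0 F [-0.6 -1.9 -0.8] T [-0.33  0.13  0.  ] gap 36.7 45.43072439264506
```

Request:
send_rows:
  commands: "36 -0.01 0.03 0.1 0;36 0 0 0.2 0;36 0 0 0.25 0;36 0 0 0.25 0;36 0 0 0.25 0;36 0 0 0.15 0;36 0 0 0.05 0;36 0 0 0 0"

```text
t: 23.18
tcp_pos: [0.5067, 0.0086, 0.0562]
tool_rot: [0.983, 0.185, -0.0, -0.0]
force: [-0.5, -0.1, -1.4]
finger_gap: 0.43
gripper_force: 45.4
```

Run:
```python
from h import *
st()
```

```text
23.1833 [0.5067 0.0086 0.0562] yaw 21.28 q6 1.0 F [-0.5 -0.1 -1.4] T [-0.01  0.03 -0.  ] gap 36.8 45.404273523017764
```

Request:
send_rows:
  commands: "36 0 0 0.05 0;36 0 0 0.04 0;36 0 0 0.04 0;36 0 0 0.04 0;36 0 0 0 0"

```text
t: 23.6
tcp_pos: [0.5068, 0.0085, 0.0533]
tool_rot: [0.983, 0.185, 0.0, 0.0]
force: [-0.5, 0.4, -0.7]
finger_gap: 0.428
gripper_force: 45.4
```

Run:
```python
from h import *
st()
```

```text
23.6 [0.5068 0.0085 0.0533] yaw 21.28 q6 1.0 F [-0.5  0.4 -0.7] T [0.01 0.02 0.03] gap 36.6 45.43430043384433
```

Request:
send_rows:
  commands: "36 0 0 0.02 0;36 0 0 0.02 0;36 0 0 0.02 0;36 0 0 0 0"

```text
t: 23.93
tcp_pos: [0.5069, 0.0085, 0.0532]
tool_rot: [0.983, 0.185, 0.0, 0.0]
force: [-1.5, -0.2, 8.4]
finger_gap: 0.432
gripper_force: 46.5
```

Run:
```python
from h import *
st()
```

```text
23.9333 [0.5069 0.0085 0.0532] yaw 21.29 q6 1.0 F [-1.5 -0.2  8.4] T [0.03 0.29 0.05] gap 36.9 46.49990716483444
```

Request:
send_rows:
  commands: "50 0 0 0 0;58 0 0 0 0;64 0 0 0 0;64 0 0 -0.3 0;64 0 0 -0.7 0;64 0 0 -1 0;64 0 0 -1 -1;64 0 0 -0.7 -1;64 0 0 0 -1;64 0 0 0 -1;64 0 0 0 -1;64 0 0 0 -1;64 0 0 0 -1;64 0 0 0 -1;64 0 0 0 -1;64 0 0 0 -1;64 0 0 0 -1;64 0 0 0 -1;64 0 0 0 -1;64 0 0 0 -1"

```text
t: 25.6
tcp_pos: [0.5068, 0.0085, 0.1264]
tool_rot: [0.78, 0.626, 0.0, 0.0]
force: [0.5, -0.2, -0.1]
finger_gap: 0.745
gripper_force: 0.0
```

Run:
```python
from h import *
st(); print(rel(.5215,.371))
t=snap("top")
g=cv2.resize(t[0][191:219,171:209],None,fx=10,fy=10,interpolation=cv2.INTER_CUBIC); cv2.imwrite("pics/k.png",g)
```

```text
25.6 [0.5068 0.0085 0.1264] yaw 77.48 q6 0.01 F [ 0.5 -0.2 -0.1] T [-0.   -0.02  0.06] gap 63.6 0.0
[17.85 -3.21]
```

Request:
send_rows:
  commands: "64 0.992 -0.178 0 0;64 0.992 -0.178 0 0;64 0.992 -0.178 0 0;64 0.992 -0.178 0 0;64 0.992 -0.178 0 0;64 0.992 -0.178 0 0;64 0.992 -0.178 0 0;64 0.992 -0.178 0 0;64 0.992 -0.178 0 0;64 0.992 -0.178 0 0;64 0.992 -0.178 0 0;64 0.992 -0.178 0 0;64 0.992 -0.178 0 0;64 0.992 -0.178 0 0;64 0.992 -0.178 0 0;64 0.992 -0.178 0 0;64 0.992 -0.178 0 0;64 0.992 -0.178 0 0;64 0 0 1 0;64 0 0 1 0"

```text
t: 27.32
tcp_pos: [0.5239, 0.3731, 0.0872]
tool_rot: [0.781, 0.625, 0.002, 0.0]
force: [-0.6, -0.5, -0.4]
finger_gap: 0.746
gripper_force: 0.0
```

Request:
send_rows:
  commands: "64 0 0 1 0;64 0 0 1 0;64 0 0 0 0;64 0 0 0 0;64 0 0 0 0"

```text
t: 27.73
tcp_pos: [0.5235, 0.3713, 0.047]
tool_rot: [0.781, 0.624, 0.001, 0.0]
force: [-0.1, -1.2, 0.3]
finger_gap: 0.752
gripper_force: 0.0
```

Run:
```python
from h import *
st(); print(rel(.5215,.371))
```

```text
27.7333 [0.5235 0.3713 0.047 ] yaw 77.25 q6 0.67 F [-0.1 -1.2  0.3] T [-0.03 -0.03  0.  ] gap 64.2 0.0
[-0.03 -0.09]
```

Request:
send_rows:
  commands: "64 -0.03 -0.09 0.8 0;64 0 0 0.5 0;64 0 0 0.3 0;64 0 0 0.1 0;50 0 0 0 0;40 0 0 0 0;40 0 0 0 0;40 0 0 0 0;40 0 0 0 0;40 0 0 0 0"
  grip_force: 30

```text
t: 28.57
tcp_pos: [0.5214, 0.3709, 0.0128]
tool_rot: [0.781, 0.624, 0.001, 0.0]
force: [-1.2, -0.9, 4.9]
finger_gap: 0.507
gripper_force: 30.8
```

Run:
```python
from h import *
st(); print(rel(.5215,.371))
```

```text
28.5667 [0.5214 0.3709 0.0128] yaw 77.29 q6 0.67 F [-1.2 -0.9  4.9] T [-0.23  0.06  0.02] gap 43.3 30.77518040779978
[0. 0.]
```

Request:
send_rows:
  commands: "55 0 0 0 0;64 0 0 0 0;64 0 0 0 0;64 0 0 0 -1;64 0 0 0 -1;64 0 0 0 -1;64 0 0 0 -1;64 0 0 0 -1;64 0 0 0 -1;64 0 0 0 -1;64 0 0 0 -1;64 0 0 0 -1;64 0 0 0 -1;64 0 0 0 -1;64 0 0 0 -1;64 0 0 0 -0.4;64 0 0 0 0;50 0 0 0 0;40 0 0 0 0;40 0 0 0 0"

```text
t: 30.23
tcp_pos: [0.5209, 0.3707, 0.0123]
tool_rot: [0.447, 0.894, -0.0, -0.0]
force: [-1.0, 0.5, 2.2]
finger_gap: 0.506
gripper_force: 30.2
```

Request:
send_rows:
  commands: "40 0 0 0 0;40 0 0 0 0;40 0 0 0 0"
  grip_force: 55

```text
t: 30.48
tcp_pos: [0.521, 0.3708, 0.0125]
tool_rot: [0.447, 0.894, 0.0, 0.0]
force: [-1.0, -1.0, 5.1]
finger_gap: 0.487
gripper_force: 55.1
```

Run:
```python
from h import *
st()
```

```text
30.4833 [0.521  0.3708 0.0125] yaw 126.87 q6 -0.2 F [-1.  -1.   5.1] T [-0.13  0.26 -0.01] gap 41.6 55.131713300943375
```

Request:
send_rows:
  commands: "40 0 0 -0.3 0;40 0 0 -0.6 0;40 0 0 -1 1;40 0 0 -1 1;40 0 0 -1 1;40 0 0 -1 1;40 0 0 -0.6 1;40 0 0 0 1;40 0 0 0 1;40 0 0 0 1;40 0 0 0 1;40 0 0 0 1;40 0 0 0 1;40 0 0 0 1;40 0 0 0 1;40 0 0 0 1;40 0 0 0 1;40 0 0 0 1;40 0 0 0 1;40 0 0 0 1"

```text
t: 32.15
tcp_pos: [0.5211, 0.3708, 0.1227]
tool_rot: [0.888, 0.459, 0.0, -0.0]
force: [0.0, 0.2, -0.5]
finger_gap: 0.491
gripper_force: 55.8
```

Request:
send_rows:
  commands: "40 0 0 0 1;40 0 0 0 1;40 0 0 0 1;40 0 0 0 1;40 0 0 0 1;40 0 0 0 1;40 0 0 0 1;40 0 0 0 1;40 0 0 0 0.4;40 0 0 0 0;40 0 0 0 0"

```text
t: 33.07
tcp_pos: [0.5211, 0.3708, 0.1226]
tool_rot: [0.983, 0.185, 0.0, -0.0]
force: [-0.7, -0.1, -1.4]
finger_gap: 0.486
gripper_force: 55.8
```

Run:
```python
from h import *
st(); print(rel(.5067,.0086))
```

```text
33.0667 [0.5211 0.3708 0.1226] yaw 21.33 q6 1.64 F [-0.7 -0.1 -1.4] T [0.01 0.03 0.01] gap 41.5 55.81270404160023
[-7.26 16.61]
```

Request:
send_rows:
  commands: "40 -0.427 0.977 0 0;40 -0.427 0.977 0 0;40 -0.427 0.977 0 0;40 -0.427 0.977 0 0;40 -0.427 0.977 0 0;40 -0.427 0.977 0 0;40 -0.427 0.977 0 0;40 -0.427 0.977 0 0;40 -0.427 0.977 0 0;40 -0.427 0.977 0 0;40 -0.427 0.977 0 0;40 -0.427 0.977 0 0;40 -0.427 0.977 0 0;40 -0.427 0.977 0 0;40 -0.427 0.977 0 0;40 -0.427 0.977 0 0;40 -0.427 0.977 0 0;40 0 0 0.5 0;40 0 0 0.5 0;40 0 0 0.3 0"

```text
t: 34.73
tcp_pos: [0.5057, 0.0089, 0.0951]
tool_rot: [0.983, 0.185, -0.001, -0.0]
force: [-0.5, -0.1, -0.8]
finger_gap: 0.486
gripper_force: 55.9
```

Request:
send_rows:
  commands: "40 0 0 0 0;40 0 0 0 0;40 0 0 0 0;40 0 0 0 0"

```text
t: 35.07
tcp_pos: [0.5065, 0.0092, 0.0963]
tool_rot: [0.983, 0.185, 0.0, 0.0]
force: [0.8, 0.1, -0.7]
finger_gap: 0.491
gripper_force: 55.9
```

Run:
```python
from h import *
st(); print(rel(.5067,.0086))
```

```text
35.0667 [0.5065 0.0092 0.0963] yaw 21.35 q6 1.0 F [ 0.8  0.1 -0.7] T [ 0.03  0.   -0.02] gap 41.9 55.86064338684082
[-0.    0.03]
```

Request:
send_rows:
  commands: "40 0.01 0.03 0.2 0;40 0 0 0.2 0;40 0 0 0.2 0;40 0 0 0.1 0;40 0 0 0.06 0;40 0 0 0 0;40 0 0 0 0"

```text
t: 35.65
tcp_pos: [0.5067, 0.008, 0.0808]
tool_rot: [0.983, 0.185, -0.0, -0.0]
force: [0.4, -0.2, -1.1]
finger_gap: 0.487
gripper_force: 55.9
```

Run:
```python
from h import *
st()
```

```text
35.65 [0.5067 0.008  0.0808] yaw 21.28 q6 0.99 F [ 0.4 -0.2 -1.1] T [ 0.05  0.03 -0.02] gap 41.6 55.86056470870972
```

Request:
send_rows:
  commands: "40 0 0 0.08 0;40 0 0 0.08 0;40 0 0 0.05 0;40 0 0 0 0"

```text
t: 35.98
tcp_pos: [0.5066, 0.0081, 0.0765]
tool_rot: [0.983, 0.185, -0.0, -0.0]
force: [0.6, -0.4, -0.7]
finger_gap: 0.487
gripper_force: 55.9
```

Run:
```python
from h import *
st()
```

```text
35.9833 [0.5066 0.0081 0.0765] yaw 21.28 q6 0.99 F [ 0.6 -0.4 -0.7] T [-0.04  0.02  0.04] gap 41.6 55.85900008678436
```

Request:
send_rows:
  commands: "40 0 0 0.15 0;40 0 0 0.15 0;40 0 0 0.15 0;40 0 0 0.1 0;40 0 0 0.05 0;40 0 0 0 0;40 0 0 0 0"

```text
t: 36.57
tcp_pos: [0.5067, 0.0081, 0.0646]
tool_rot: [0.983, 0.185, -0.0, -0.0]
force: [-0.0, -1.0, -0.7]
finger_gap: 0.49
gripper_force: 55.9
```

Run:
```python
from h import *
st()
```

```text
36.5667 [0.5067 0.0081 0.0646] yaw 21.28 q6 0.99 F [-0.  -1.  -0.7] T [0.03 0.04 0.01] gap 41.8 55.86224131286144
```

Request:
send_rows:
  commands: "40 0 0 0.03 0;40 0 0 0.03 0;40 0 0 0.02 0;40 0 0 0 0"

```text
t: 36.9
tcp_pos: [0.5068, 0.0081, 0.0636]
tool_rot: [0.983, 0.185, 0.0, 0.0]
force: [-0.7, 0.6, 4.0]
finger_gap: 0.489
gripper_force: 56.6
```

Run:
```python
from h import *
st()
```

```text
36.9 [0.5068 0.0081 0.0636] yaw 21.28 q6 0.99 F [-0.7  0.6  4. ] T [ 0.12  0.15 -0.01] gap 41.8 56.58042445778847
```

Request:
send_rows:
  commands: "40 0 0 -0.02 0;40 0 0 0 -0.5;40 0 0 0 -1;40 0 0 0 -1;40 0 0 0 -1;40 0 0 0 -1"

```text
t: 37.4
tcp_pos: [0.5072, 0.0081, 0.0636]
tool_rot: [0.941, 0.338, 0.001, 0.0]
force: [0.6, 1.3, 0.8]
finger_gap: 0.49
gripper_force: 56.2
```

Run:
```python
from h import *
st()
```

```text
37.4 [0.5072 0.0081 0.0636] yaw 39.46 q6 0.68 F [0.6 1.3 0.8] T [ 0.1  -0.05 -0.01] gap 41.8 56.153405383229256
```

Turning freely. To yaw 97: 57.5° more, i.e. about 14.4 rows.

Request:
send_rows:
  commands: "40 0 0 0 -1;40 0 0 0 -1;40 0 0 0 -1;40 0 0 0 -1;40 0 0 0 -1;40 0 0 0 -1;40 0 0 0 -1;40 0 0 0 -1;40 0 0 0 -1;40 0 0 0 -1;40 0 0 0 -1;40 0 0 0 -1;40 0 0 0 -1;40 0 0 0 -1;40 0 0 0 -0.4;40 0 0 0 0;40 0 0 0 0"

```text
t: 38.82
tcp_pos: [0.5065, 0.0084, 0.0636]
tool_rot: [0.664, 0.748, 0.0, -0.0]
force: [-0.2, 2.0, 2.4]
finger_gap: 0.489
gripper_force: 56.4
```

Run:
```python
from h import *
st()
```

```text
38.8167 [0.5065 0.0084 0.0636] yaw 96.82 q6 -0.32 F [-0.2  2.   2.4] T [0.4  0.13 0.02] gap 41.7 56.35918736457825
```

Request:
send_rows:
  commands: "50 0 0 0 0;58 0 0 0 0;64 0 0 0 0;64 0 0 0 0;64 0 0 -0.3 0;64 0 0 -0.6 0;64 0 0 -1 0;64 0 0 -1 0;64 0 0 -1 0;64 -1 0 -1 0;64 -1 0 -1 0;64 -1 0 0 0;64 -1 0 0 0;64 -1 0 0 0;64 -1 0 0 0;64 -1 0 0 0;64 -1 0 0 0;64 -1 0 0 0;64 -1 0 0 0;64 -1 0 0 0"

```text
t: 40.48
tcp_pos: [0.5329, -0.2113, 0.1819]
tool_rot: [0.663, 0.748, -0.0, 0.0]
force: [0.9, 0.1, 0.3]
finger_gap: 0.749
gripper_force: 0.0
```

Request:
send_rows:
  commands: "64 -1 0 0 0;64 -1 0 0 0;64 -1 0 0 0;64 0 0 0 0;64 0 0 0 0"

```text
t: 40.9
tcp_pos: [0.54, -0.2707, 0.1816]
tool_rot: [0.664, 0.748, 0.0, -0.0]
force: [0.2, 0.2, 0.4]
finger_gap: 0.747
gripper_force: 0.0
```

Run:
```python
from h import *
st()
t=snap("top");s=snap("side")
a=cv2.resize(t[0][178:238,288:354],None,fx=6,fy=6,interpolation=cv2.INTER_LANCZOS4)
b=cv2.resize(s[0][190:250,290:356],None,fx=6,fy=6,interpolation=cv2.INTER_LANCZOS4)
cv2.imwrite("pics/f.png",np.hstack([a,b]))
```

```text
40.9 [ 0.54   -0.2707  0.1816] yaw 96.77 q6 -0.77 F [0.2 0.2 0.4] T [ 0.01  0.01 -0.03] gap 63.8 0.0
```

View pics/f.png

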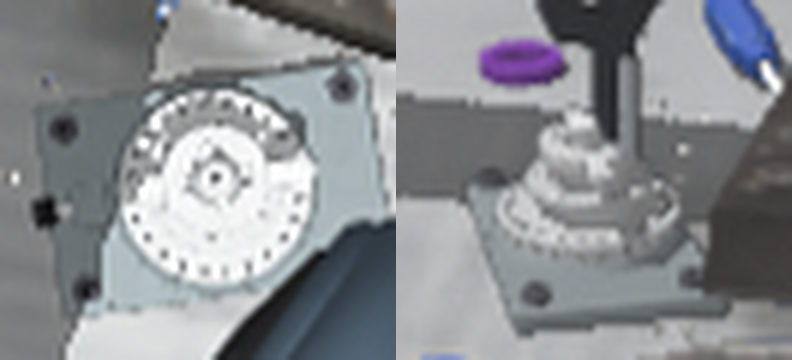

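The picture shows the full stack around the post, centred at (215,180) in the left crop. The wings are near-saturated, so I'll check their direction numerically.

Run:
```python
from h import *
for n in("top","side"):
    c=snap(n); g=cv2.cvtColor(c[0],cv2.COLOR_BGR2GRAY).astype(np.float32)
    for r in(.034,.038,.041):
        o=[]
        for a in range(0,360,8):
            p=proj(c,[.506+r*np.cos(np.radians(a+.8)),.0086+r*np.sin(np.radians(a+.8)),.060])
            o.append(int(cv2.getRectSubPix(g,(1,1),tuple(map(float,p)))[0,0]))
        print(n,r,o)
```

```text
top 0.034 [156, 153, 166, 148, 199, 192, 227, 155, 224, 127, 148, 139, 162, 214, 243, 243, 243, 242, 239, 242, 244, 245, 245, 243, 243, 244, 243, 243, 244, 244, 241, 242, 220, 240, 252, 234, 146, 146, 120, 239, 196, 254, 196, 205, 154]
top 0.038 [114, 178, 143, 182, 171, 179, 190, 168, 139, 152, 149, 129, 156, 191, 203, 231, 163, 238, 162, 240, 208, 226, 228, 209, 242, 189, 245, 213, 222, 216, 200, 236, 206, 246, 249, 242, 159, 138, 153, 201, 184, 186, 185, 161, 185]
top 0.041 [88, 84, 94, 90, 120, 118, 94, 93, 99, 97, 110, 106, 129, 182, 220, 225, 243, 240, 213, 251, 188, 230, 224, 200, 248, 176, 242, 240, 234, 237, 208, 226, 209, 201, 228, 198, 146, 96, 102, 116, 100, 141, 123, 105, 94]
side 0.034 [103, 103, 102, 99, 119, 93, 119, 124, 44, 49, 88, 159, 171, 163, 135, 120, 103, 103, 106, 105, 106, 106, 106, 106, 106, 105, 103, 99, 140, 172, 162, 159, 161, 149, 215, 196, 129, 126, 116, 94, 99, 103, 104, 104, 104]
side 0.038 [104, 103, 101, 111, 141, 151, 109, 132, 63, 48, 89, 175, 153, 169, 158, 126, 101, 106, 106, 107, 108, 108, 108, 108, 108, 107, 104, 101, 116, 184, 153, 146, 152, 142, 211, 193, 130, 120, 107, 95, 101, 103, 104, 104, 104]
side 0.041 [103, 103, 130, 124, 152, 176, 116, 123, 97, 48, 81, 181, 158, 186, 174, 118, 101, 105, 107, 107, 108, 107, 107, 108, 108, 108, 106, 102, 102, 176, 168, 140, 145, 140, 197, 186, 124, 116, 106, 98, 102, 103, 103, 102, 102]
```

The side view's bright peak is at 273–281°, which matches the opposite wing at 276.8°, along the base's long side.

```bash
python3 -c "
from station import sign_off
print(sign_off())"
```

```text
the job is handed in; nothing more can be done
None
```

I handed the job in at about 41 s: spacer, hub and keeper each lowered home by force check, and the keeper turned under the lugs to 96.8°, against 97° measured for the base's long side. The wings barely showed in the last picture, so their final angle rests on the gripper's turn and a brightness check of one wing; I never sent the arm to the tools or the lock core.

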